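# Hold the clinical-waste bin open with its elbow lever

## Robot

A 6-joint arm with a two-finger parallel gripper is mounted at the origin on the work surface. World frame = base frame: x ahead of the robot, y to its left, z up, the work surface at z = 0. Lengths are in m, angles in degrees, forces in N, time in s.
With the tool pointing down it reaches from about 0.3 to 0.75 m from the base axis. Payload 8.5 kg.
Tool frame: the origin (TCP) lies between the finger pads; the fingertips stand 14 mm ahead of it and the grasp point (between the pads) lies 5 mm behind it; x points along the fingers, z is the direction in which the jaws open and shut, and the axes are right-handed (so a half turn about x gives the same grasp; the last joint's range is limited). The gripper opens to 85 mm and grips with 20 to 120 N. Pads are 22 mm wide; open, the fingers measure 114 mm over their backs; the gripper's body (76 mm by 85 mm) begins 54 mm behind the grasp point. The pads swing forward as they close: fully open they stand 13 mm farther back than shut.
Start: joints at [-87.852, 21.807, 74.336, -0, 83.858, -12.336], TCP at [0.138, -0.533, 0.245] pointing down, gripper open.
Joint ranges: [-178.18, 178.18], [-50.72, 133.34], [12.68, 142.11], [-81.47, 261.47], [9.98, 163.14], [-165.26, 165.26]. Speed limits (degrees/s): [136.94, 136.94, 180, 180, 180, 180].

## Interface

Orientations are given as a 3x3 rotation matrix whose columns are the frame's x, y, z axes.
In Python, from rig import env gives the robot as it stands.
- The arm moves only by the shell command python3 -m jog 'ROWS' [FORCE]. ROWS is JSON, a list of rows, each a list of 5 numbers: the opening, from -1 (shut) to 1 (fully open), so that 0 is half open, then the shift along the tool's x, y, z in m, then the turn about the tool's x in rad. In form: [[claw, dx, dy, dz, yaw], ...]. A call has 1 to 20 rows; each row is the pose to reach, as a shift and turn from the pose commanded when the call began, along the tool's axes at that moment; what a row does not reach only later rows make up. A row lasts 1/10 s, in which the tool goes at most 50 mm and 8.59 degrees, less where a joint would pass 70% of its speed; a pose out of reach is approached as far as the arm can. A call with a gripper value outside its range is refused whole. The fingers move at their own pace and stop on an object; FORCE is the grip in N (left out, the last holds). Time passes only in rows, so rows that repeat a pose let the fingers close. It gives the time, the measured TCP pose, the force and the opening at its end, in the units of the state.
- env.observe(): the state, without advancing time (a new reading comes with each control period).
- env.get_image(name): name is "scene" or "top" or "wrist"; returns the picture (384x512x3 uint8, red, green, blue); there is no depth.
- env.camera_model(name): a dict with "fx", "fy", "cx", "cy" (pixels), "origin" and "orientation" of the camera in the world. Camera axes: x right, y up, looking along -z (the intrinsics and any distortion apply to the point x, -y, -z); pixel columns grow to the right and rows downward; lengths in m; the calibration is good to about 2 mm. A picture is of the moment at which its call begins: read the wrist's pose just before it. camera_model takes no time and is no camera call; for the wrist camera it gives the pose at the moment of the call.
- env.close_job(): hands the job in, once; it reports no verdict.
The state is a dict: "time_s": time; "q": joint angles; "qvel": joint speeds; "joint_efforts": joint torques, N m; "position": TCP position; "tool_rot": TCP orientation; "ft_force": force on the tool from outside, world axes, zero at the start; "wrist_torque": the same for the moment, N m; "grip_width": finger opening in m.
Only numpy, scipy, OpenCV 4.12 (cv2) and the standard library are available. Lean on these libraries where they do the work, as an engineer would, in place of code of your own. Each camera call takes 0.05 s, during which the arm holds its last target.

## Task

A colleague has both hands full of used dishes: open the waste bin with the yellow lid for them by pressing the black paddle of its side lever smoothly all the way down with the fingertips, and finish while still holding the paddle down, the lid fully raised. Work the lid only through its lever, never by touching the lid itself, and leave the grey-lidded bin and the things standing on the bench alone.

Things in the scene. Friction and masses are not known exactly. Their poses are not given: they have to be found in the camera images.
- clinical_bin: steel bench waste bin with a YELLOW lid hinged at its rear top edge, fixed to the bench: 200 deep (its x) x 160 wide x 196 mm high. Origin: centre of the underside; its front faces its -x, towards the robot. A lever on its -y flank (the robot's right) ends in a black paddle 101 mm ahead of the front wall; its short rear end lies under a pin on the lid, so pressing the paddle raises the lid
- clinical_paddle_top (a point): centre of the top face of the yellow bin's black ribbed paddle: 64 long (its x, along the bar towards the bin) x 40 wide (its y) x 12 mm thick; z is its upward normal. About 239 mm above the bench at rest, 138 mm fully down. At rest bar and paddle slope 0.22 rad up towards the free end, fully down 0.22 rad the other way. Nothing lies below the paddle
- clinical_lever (a joint): lever angle of the yellow bin, rad: 0 at rest, grows as the paddle is pressed, 0.44 on its hard stop. It turns about a pivot parallel to the bin's y axis at (24, -97, 171) mm in the bin's frame; the paddle's top centre lies 230 mm ahead of the pivot along the bar and 18 mm above the bar's line. 5 to 17 N on the paddle moves it; let go, it springs back up
- general_bin: the other bin, with a GREY lid, the same build and lever, fixed to the bench; not to be touched. Origin at the centre of its underside
- media_bottle: bystander: amber bottle with a white cap, 56 mm diameter, 125 mm high, upright; origin at the centre of its foot
- tube_rack: bystander: blue tube rack 50 x 110 mm, 74 mm high with its capped tubes; origin at the centre of its underside
- dish_stack: bystander: stack of three pink lidded culture dishes, 59 mm diameter, 44 mm high, to be treated as one piece; origin at the centre of its underside
- clinical_lid_front (a point): middle of the front edge of the yellow lid, the edge that swings up, about 189 mm above the bench when shut. The lid is a steel plate 216 x 170 mm, 16 mm thick, roughly 0.9 kg
- general_lid_front (a point): middle of the front edge of the grey lid, about 189 mm above the bench: it stays shut

How it is judged (in metres and radians):
At the end, for the whole second after the job is handed in: Fingers on the yellow bin's lever (over 1 N) hold it at least 0.40 of 0.44 rad down and still (under 0.1 rad/s); its lid's front edge is over 330 mm above the bench, the grey lid's below 200 mm; bottle, rack and dishes are within 15 mm of their start (value of joint clinical_lever above 0.4 rad and velocity of joint clinical_lever between -0.1 and 0.1 rad/s and height (world z) of clinical_lid_front above 0.33 m and height (world z) of general_lid_front below 0.2 m and contact force between the fingers and clinical_lever above 1 N and distance of each of media_bottle, tube_rack, dish_stack from where it was at the start of the episode below 0.015 m); the arm keeps its last pose, push and grip.
It fails at once if the robot touches the yellow lid (contact force between any of the fingers, the arm and clinical_lid above 0.5 N).
It fails at once if the robot touches the grey-lidded bin, its lid or lever (contact force between any of the fingers, the arm and general_bin above 0.5 N).
It fails at once if the lever is jerked down or let fly back (over 1.5 rad/s, some 0.35 m/s at the paddle) (velocity of joint clinical_lever above 1.5 rad/s or velocity of joint clinical_lever below -1.5 rad/s).
It fails at once if a bystander is shoved, lifted, carried (over 15 mm) or tipped over (distance of any of media_bottle, tube_rack, dish_stack from where it was at the start of the episode above 0.015 m or angle between any of media_bottle, tube_rack, dish_stack's own z axis and vertical above 0.3 rad).
It also fails if it takes over 35 s, if anything falls off the work surface, if the arm or the gripper's body presses on something with over 40 N, if the wrist force passes 120 N, or if a joint passes its speed limit or range.

## Working session

There is one attempt and no reset: what is moved stays moved. The work goes in short steps, Python scripts to look and compute and a shell command to move; the robot and the scene stay as the last step left them, time stands still between calls to the robot, and variables do not carry over. Pictures are saved under pics/ and viewed, and the job is handed in when it is done.

```bash
ls; mkdir -p pics; python3 - <<'E'
from rig import env
import cv2
s=env.observe();print(s)
for n in("scene","top","wrist"):
    print(n,env.camera_model(n))
    cv2.imwrite(f"pics/{n}0.png",env.get_image(n)[:,:,::-1])
E
```

```text
pics
{'time_s': 0.0, 'q': array([-8.78505507e+01,  2.18417310e+01,  7.43871949e+01,  4.67237215e-05,
        8.38573176e+01, -1.23356027e+01]), 'qvel': array([ 0.04922328,  0.09927889,  0.01670379, -0.0227847 ,  0.03593397,
       -0.05609511]), 'joint_efforts': array([-3.63319596e-04, -4.48455548e+01, -2.31273866e+01, -1.50604083e-04,
        4.80536124e-03, -1.06469747e-05]), 'position': array([ 0.13755877, -0.53222684,  0.24469045]), 'tool_rot': array([[-5.56452578e-05,  9.68212961e-01,  2.50127288e-01],
       [ 1.50420341e-03,  2.50127086e-01, -9.68211846e-01],
       [-9.99998867e-01,  3.22365921e-04, -1.47030762e-03]]), 'ft_force': array([-0.34244715,  0.2208776 ,  0.08787241]), 'wrist_torque': array([-0.01047321, -0.00918144,  0.05291884]), 'grip_width': 0.08530648604570824}
scene {'fx': 380.39043681507246, 'fy': 380.39043681507246, 'cx': 251.58511244785285, 'cy': 186.2603565054043, 'origin': array([0.79521143, 0.62504251, 0.94573425]), 'orientation': array([[-0.9441855 , -0.25193834,  0.21222822],
       [ 0.32937379, -0.73212747,  0.59624012],
       [ 0.00516236,  0.63286369,  0.77424602]])}
top {'fx': 456.4539074747148, 'fy': 456.4539074747148, 'cx': 253.76088300705118, 'cy': 193.25074761625592, 'origin': array([0.36283875, 0.01339405, 1.57103074]), 'orientation': array([[-1.70026008e-02,  9.89307644e-01, -1.44849225e-01],
       [-9.99850553e-01, -1.72763678e-02, -6.32263733e-04],
       [-3.12797183e-03,  1.44816828e-01,  9.89453537e-01]])}
wrist {'fx': 316.6924237753187, 'fy': 316.6924237753187, 'cx': 250.84825918191729, 'cy': 195.5308185455752, 'origin': array([ 0.21484893, -0.5103984 ,  0.37272588]), 'orientation': array([[ 0.25060374,  0.92005439,  0.30116057],
       [-0.96808891,  0.23858028,  0.07670282],
       [-0.00128021, -0.31077222,  0.95048356]])}
```

View pics/scene0.png

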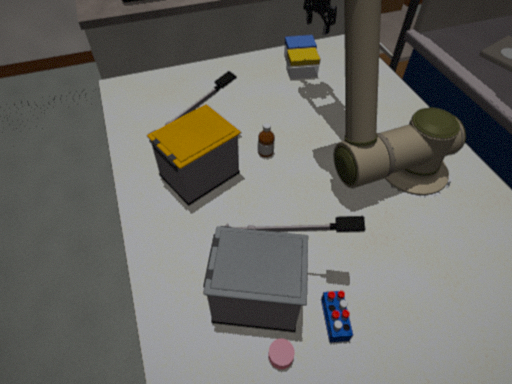

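View pics/top0.png

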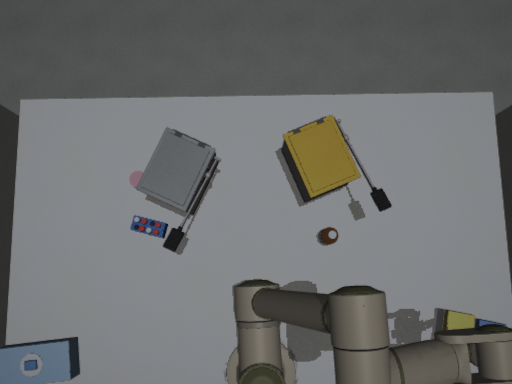

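View pics/wrist0.png

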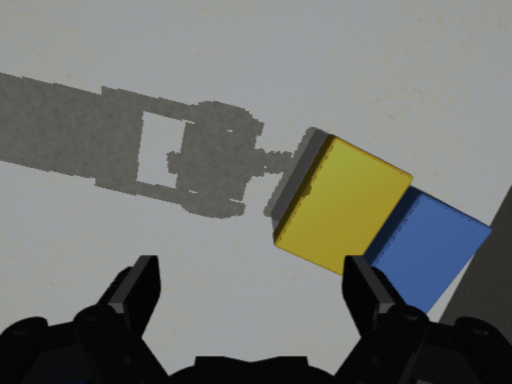

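The yellow bin's paddle is at about (381,199) in the top view and (226,78) in the scene view. The bottle is at (329,236) in the top view. There is also a yellow/blue box near the gripper, which isn't in the list of things. Next I'll measure the paddle.

```bash
cat > h.py <<'E'
import numpy as np,cv2
from rig import env
def ray(n,u,v,m=None):
    m=m or env.camera_model(n)
    d=np.array([(u-m['cx'])/m['fx'],-(v-m['cy'])/m['fy'],-1.])
    return np.array(m['origin']),m['orientation']@d
def onz(n,u,v,z,m=None):
    o,d=ray(n,u,v,m);return o+d*(z-o[2])/d[2]
def two(a,b):
    A=[];B=[]
    for o,d in(a,b):
        d=d/np.linalg.norm(d);P=np.eye(3)-np.outer(d,d);A.append(P);B.append(P@o)
    x=np.linalg.lstsq(np.vstack(A),np.hstack(B),rcond=None)[0]
    return x,[np.linalg.norm(P@x-b) for P,b in zip(A,B)]
E
python3 - <<'E'
from h import *
res={}
for n,(x0,y0,x1,y1) in dict(top=(362,180,400,215),scene=(208,68,245,92)).items():
    im=cv2.imread(f"pics/{n}0.png")
    g=im.max(2)
    mk=np.zeros(g.shape,np.uint8);mk[y0:y1,x0:x1]=(g[y0:y1,x0:x1]<50)*255
    mk=cv2.morphologyEx(mk,cv2.MORPH_OPEN,np.ones((3,3)))
    c=max(cv2.findContours(mk,0,2)[0],key=cv2.contourArea)
    r=cv2.minAreaRect(c);M=cv2.moments(c);u,v=M['m10']/M['m00'],M['m01']/M['m00']
    print(n,r,u,v,cv2.boxPoints(r).tolist(),onz(n,u,v,.239))
    res[n]=ray(n,u,v)
    if n=='top': print([onz(n,*p,.239).round(4).tolist() for p in cv2.boxPoints(r)])
    cv2.imwrite(f"pics/{n}z.png",cv2.resize(im[max(0,y0-80):y1+60,x0-80:x1+60],None,fx=4,fy=4,interpolation=2)[:600,:800])
print(two(res['top'],res['scene']))
im=cv2.imread("pics/top0.png");h=cv2.cvtColor(im,cv2.COLOR_BGR2HSV)
mk=cv2.inRange(h,(18,120,80),(35,255,255));mk[:,:260]=0;mk[250:]=0
c=max(cv2.findContours(mk,0,2)[0],key=cv2.contourArea);r=cv2.minAreaRect(c)
P=np.array([onz('top',*p,.196)[:2] for p in cv2.boxPoints(r)]);print("lid",P.round(4).tolist(),P.mean(0))
for i in range(4):
    e=P[(i+1)%4]-P[i];print(np.linalg.norm(e).round(3),np.degrees(np.arctan2(e[1],e[0])).round(2))
print('bottle cap',onz('top',333,235,.125))
E
```

```text
top ((379.7170104980469, 197.99057006835938), (23.990758895874023, 12.33533000946045), 60.945396423339844) 380.3197132616487 198.9225806451613 [[368.5000305175781, 190.5], [379.2830505371094, 184.50942993164062], [390.9339904785156, 205.48114013671875], [380.1509704589844, 211.47171020507812]] [ 0.5344807  -0.35767241  0.239     ]
[[0.5601, -0.3243, 0.239], [0.5775, -0.3571, 0.239], [0.5145, -0.3877, 0.239], [0.4974, -0.3551, 0.239]]
scene ((223.5, 80.5), (9.0, 22.200000762939453), 53.13010025024414) 224.23484848484847 80.16558441558442 [[211.9199981689453, 83.56000518798828], [229.6800079345703, 70.23999786376953], [235.0800018310547, 77.43999481201172], [217.3199920654297, 90.76000213623047]] [ 0.54162468 -0.34875611  0.239     ]
(array([ 0.53702529, -0.36100025,  0.22938734]), [np.float64(0.0014200129489700362), np.float64(0.0014200129489698279)])
lid [[0.7456, -0.0771], [0.8135, -0.2345], [0.611, -0.3115], [0.5458, -0.1568]] [ 0.67895208 -0.1949896 ]
0.171 -66.66
0.217 -159.17
0.168 112.84
0.215 21.76
bottle cap [ 0.43694076 -0.23359529  0.125     ]
```

View pics/topz.png

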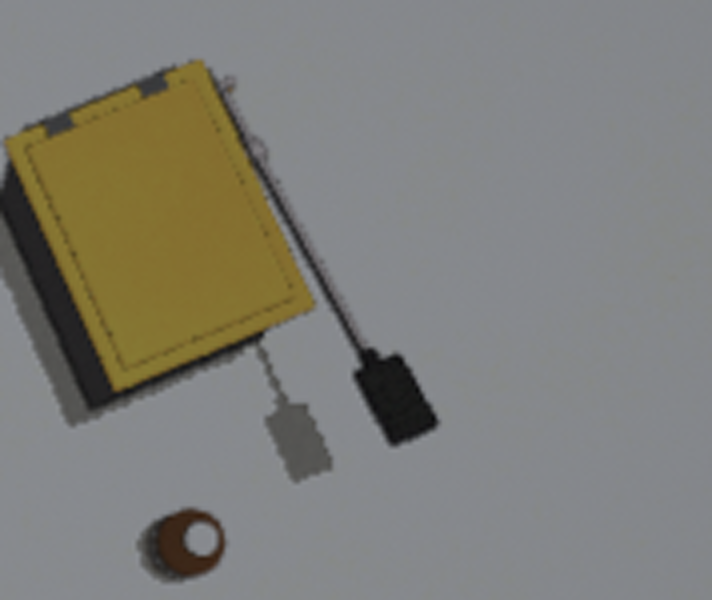

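```bash
python3 -m jog '[[-1,-0.05,0,0,0],[-1,-0.1,0,0,0],[-1,-0.1,0.03,-0.005,0.14],[-1,-0.1,0.06,-0.01,0.28],[-1,-0.1,0.09,-0.015,0.42],[-1,-0.1,0.12,-0.02,0.56],[-1,-0.1,0.15,-0.025,0.7],[-1,-0.1,0.18,-0.03,0.84],[-1,-0.1,0.21,-0.035,0.98],[-1,-0.1,0.24,-0.04,1.12],[-1,-0.1,0.27,-0.045,1.26],[-1,-0.1,0.3,-0.05,1.4],[-1,-0.1,0.33,-0.055,1.43],[-1,-0.1,0.36,-0.06,1.43],[-1,-0.1,0.39,-0.065,1.43],[-1,-0.1,0.41,-0.068,1.43],[-1,-0.1,0.425,-0.07,1.43],[-1,-0.1,0.425,-0.07,1.43],[-1,-0.1,0.425,-0.07,1.43]]' 40
python3 - <<'E'
from h import *
s=env.observe();print(s['q'].round(1),s['tool_rot'].round(3),s['ft_force'])
for n in("scene","top","wrist"):
    cv2.imwrite(f"pics/{n}1.png",env.get_image(n)[:,:,::-1])
a=cv2.imread("pics/scene1.png");b=cv2.imread("pics/top1.png");c=cv2.imread("pics/wrist1.png")
cv2.imwrite("pics/m1.png",np.vstack([np.hstack([a[20:320,100:480],b[70:370,132:512]]),np.hstack([c[84:384,66:446],0*c[84:384,66:446]])]))
E
```

```text
time_s: 2.05
position: [0.5312, -0.3586, 0.345]
tool_rot: [[-0.001, 0.384, -0.923], [0.0, -0.923, -0.384], [-1.0, -0.001, 0.001]]
ft_force: [-0.1, -1.0, -0.4]
grip_width: 0.0001
[-44.6  29.5  45.5  -0.  105.  112.9] [[-0.001  0.384 -0.923]
 [ 0.    -0.923 -0.384]
 [-1.    -0.001  0.001]] [-0.12817441 -0.99165631 -0.36817864]
```

View pics/m1.png

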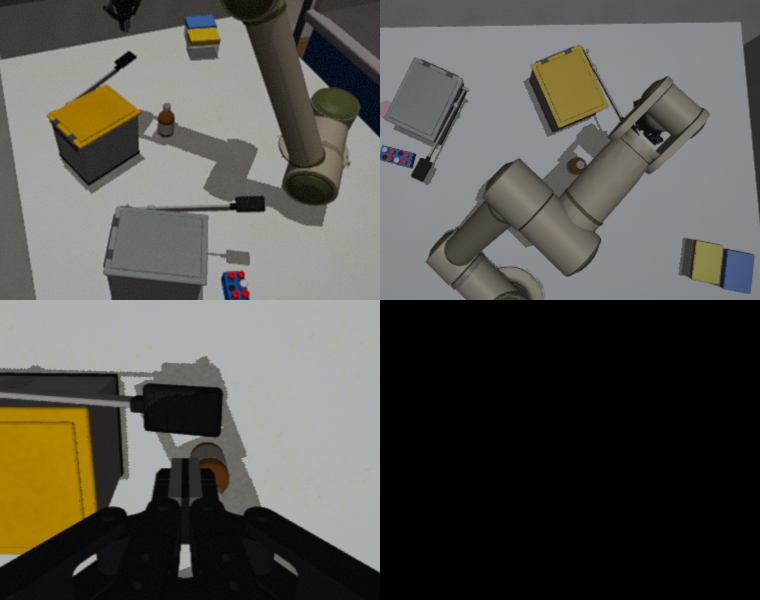

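The fingers are shut and above the paddle, and the forearm is clear of the lid corner. I'll check the paddle position with the wrist camera, where the paddle is at about (248,194) in the full picture.

```bash
python3 - <<'E'
from h import *
im=cv2.imread("pics/wrist1.png");g=im.max(2)
mk=np.zeros(g.shape,np.uint8);x0,y0,x1,y1=204,160,300,232
mk[y0:y1,x0:x1]=(g[y0:y1,x0:x1]<45)*255
mk=cv2.morphologyEx(mk,cv2.MORPH_OPEN,np.ones((7,7)))
c=max(cv2.findContours(mk,0,2)[0],key=cv2.contourArea);r=cv2.minAreaRect(c);print(r)
print(onz('wrist',*r[0],.237))
P=np.array([onz('wrist',*p,.239) for p in cv2.boxPoints(r)]);print(P.round(4))
E
```

```text
((245.2781982421875, 193.54864501953125), (84.08592987060547, 49.216468811035156), 3.5763344764709473)
[ 0.5363442  -0.35897798  0.237     ]
[[ 0.5616 -0.3294  0.239 ]
 [ 0.5729 -0.3679  0.239 ]
 [ 0.5126 -0.3885  0.239 ]
 [ 0.4981 -0.3508  0.239 ]]
```

```bash
python3 -m jog '[[-1,0.02,0,0,0],[-1,0.04,0,0,0],[-1,0.055,0,0,0],[-1,0.07,0,0,0],[-1,0.078,0,0,0],[-1,0.082,0,0,0],[-1,0.086,0,0,0],[-1,0.09,0,0,0],[-1,0.094,0,0,0],[-1,0.098,0,0.001,0],[-1,0.102,0,0.001,0],[-1,0.102,0,0.001,0]]'
```

```text
time_s: 3.4
position: [0.5303, -0.3593, 0.2456]
tool_rot: [[0.002, 0.383, -0.924], [-0.003, -0.924, -0.383], [-1.0, 0.003, -0.0]]
ft_force: [-4.9, 1.9, 14.5]
grip_width: 0.0003
```

```bash
python3 -m jog '[[-1,0.003,0,0,0],[-1,0.007,0,0,0],[-1,0.011,0,0.001,0],[-1,0.015,0,0.001,0],[-1,0.019,0,0.002,0],[-1,0.023,0,0.002,0],[-1,0.027,0,0.003,0],[-1,0.031,0,0.003,0],[-1,0.035,0,0.003,0],[-1,0.039,0,0.004,0],[-1,0.043,0,0.004,0],[-1,0.047,0,0.004,0],[-1,0.051,0,0.004,0],[-1,0.055,0,0.004,0],[-1,0.059,0,0.004,0],[-1,0.063,0,0.004,0],[-1,0.067,0,0.004,0],[-1,0.071,0,0.004,0],[-1,0.074,0,0.004,0],[-1,0.074,0,0.004,0]]'
python3 - <<'E'
from h import *
a,b,c=[cv2.cvtColor(env.get_image(n),4) for n in("scene","top","wrist")]
cv2.imwrite("pics/m2.png",np.vstack([np.hstack([a[20:320,100:480],b[70:370,132:512]]),np.hstack([c[84:384,66:446],0*c[84:384,66:446]])]))
E
```

```text
time_s: 5.4
position: [0.5266, -0.3613, 0.1703]
tool_rot: [[0.0, 0.383, -0.924], [-0.003, -0.924, -0.383], [-1.0, 0.002, 0.001]]
ft_force: [-3.9, -1.5, 7.5]
grip_width: 0.0002
```

View pics/m2.png

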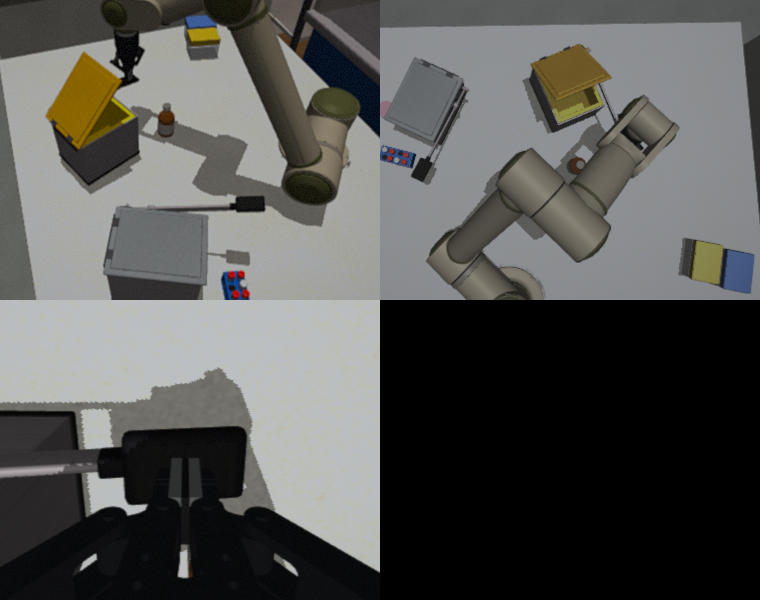

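The lid is well up, and the fingertips are in the middle of the paddle. I'll do the last part slowly onto the stop.

```bash
python3 -m jog '[[-1,0.003,0,0,0],[-1,0.006,0,0,0],[-1,0.009,0,0,0],[-1,0.012,0,0,0],[-1,0.014,0,0,0],[-1,0.016,0,0,0],[-1,0.018,0,0,0],[-1,0.018,0,0,0],[-1,0.018,0,0,0]]'
```

```text
time_s: 6.45
position: [0.5281, -0.3608, 0.1545]
tool_rot: [[0.005, 0.384, -0.923], [-0.004, -0.923, -0.384], [-1.0, 0.005, -0.003]]
ft_force: [-0.3, 3.4, 15.8]
grip_width: 0.0002
```

```bash
python3 -m jog '[[-1,0.001,0,0,0],[-1,0.002,0,0,0],[-1,0.003,0,0,0],[-1,0.003,0,0,0],[-1,0.003,0,0,0],[-1,0.003,0,0,0]]'
python3 - <<'E'
from h import *
a,b,c=[cv2.cvtColor(env.get_image(n),4) for n in("scene","top","wrist")]
for n,i in zip(("scene","top","wrist"),(a,b,c)): cv2.imwrite(f"pics/{n}3.png",i)
cv2.imwrite("pics/m3.png",np.vstack([np.hstack([a[20:320,100:480],b[70:370,132:512]]),np.hstack([c[84:384,66:446],0*c[84:384,66:446]])]))
cv2.imwrite("pics/m3z.png",cv2.resize(a[40:220,130:290],None,fx=3,fy=3,interpolation=2))
s=env.observe();print(s['position'],s['ft_force'],s['qvel'].round(2))
E
```

```text
time_s: 7.05
position: [0.5284, -0.3607, 0.1524]
tool_rot: [[0.006, 0.384, -0.923], [-0.004, -0.923, -0.384], [-1.0, 0.006, -0.004]]
ft_force: [-0.4, 4.8, 21.2]
grip_width: 0.0003
[ 0.52838277 -0.36070237  0.15245565] [-1.40380947  4.47939373 21.90833815] [ 0.03 -0.01  0.06  0.04 -0.1   0.05]
```

View pics/m3.png

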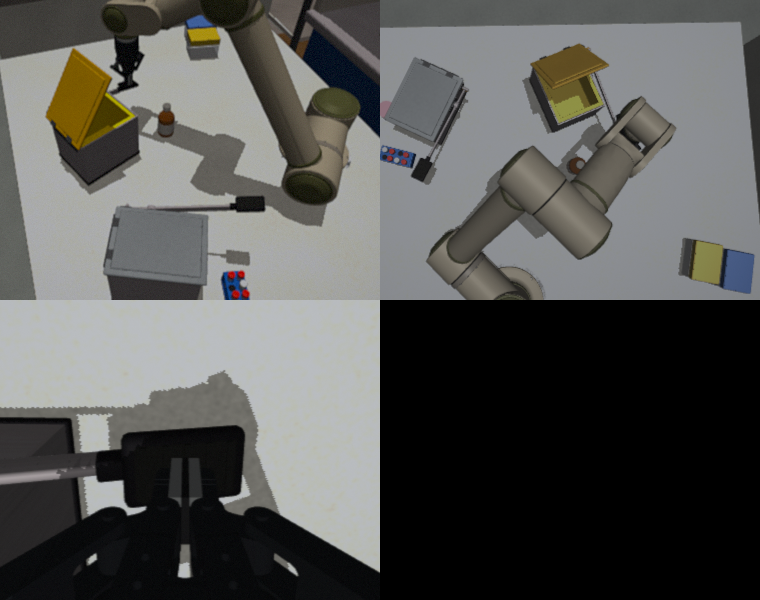

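View pics/m3z.png

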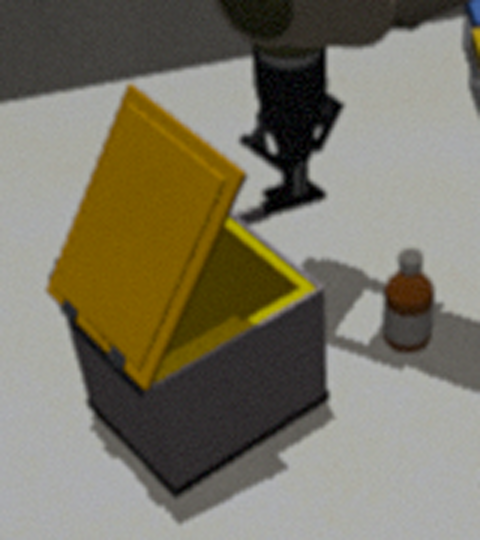

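The lid's top corners are at about (173,69) in the scene view and visible in the top view. I'll press 2 mm more to confirm the stop, then triangulate the height of the lid's front edge.

```bash
python3 -m jog '[[-1,0.001,0,0,0],[-1,0.002,0,0,0],[-1,0.002,0,0,0],[-1,0.002,0,0,0],[-1,0.002,0,0,0]]'
python3 - <<'E'
from h import *
b=cv2.imread("pics/top3.png");a=cv2.imread("pics/scene3.png")
out=[]
for n,im,(x0,y0,x1,y1) in(("top",b,(270,100,380,205)),("scene",a,(135,50,250,190))):
    h=cv2.cvtColor(im,cv2.COLOR_BGR2HSV);mk=cv2.inRange(h,(10,120,60),(24 if n=="top" else 23,255,255))
    m=0*mk;m[y0:y1,x0:x1]=mk[y0:y1,x0:x1];m=cv2.morphologyEx(m,cv2.MORPH_OPEN,np.ones((3,3)))
    c=max(cv2.findContours(m,0,2)[0],key=cv2.contourArea)
    p=cv2.approxPolyDP(c,4,True)[:,0];print(n,p.tolist())
    z=im[y0:y1,x0:x1].copy()
    out.append(cv2.resize(z,(400,400*(y1-y0)//(x1-x0)),interpolation=2)[:360])
cv2.imwrite("pics/z4.png",np.hstack(out))
E
```

```text
time_s: 7.7
position: [0.5286, -0.3607, 0.1515]
tool_rot: [[0.007, 0.384, -0.923], [-0.005, -0.923, -0.384], [-1.0, 0.008, -0.005]]
ft_force: [-2.6, 6.2, 28.5]
grip_width: 0.0
top [[284, 133], [300, 168], [309, 172], [331, 164], [336, 176], [341, 172], [330, 149], [358, 136], [333, 115]]
scene [[172, 70], [146, 137], [179, 169], [210, 97]]
```

View pics/z4.png

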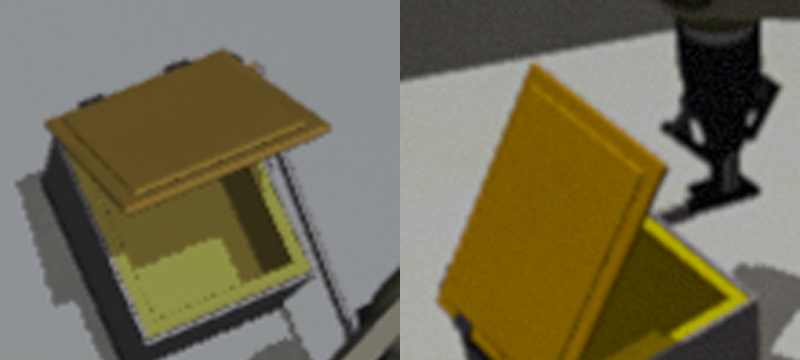

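```bash
python3 - <<'E'
from h import *
for t,s in(((360.7,135.2),(173.2,68.7)),((305,158.6),(211.5,98.3))):
    print(two(ray('top',*t),ray('scene',*s)))
s=env.observe();print(s['position'],s['ft_force'],s['qvel'].round(2),s['q'].round(1))
E
```

```text
(array([ 0.69727029, -0.28199409,  0.35481593]), [np.float64(0.0006744939902939471), np.float64(0.0006744939902949011)])
(array([ 0.63412472, -0.12706484,  0.35487498]), [np.float64(0.00039405011214695157), np.float64(0.0003940501121457591)])
[ 0.52856223 -0.36071676  0.15154099] [-2.59679037  6.18230738 28.52369986] [ 0.09  0.04  0.03 -0.08  0.07  0.04] [-4.490e+01  3.480e+01  6.760e+01  1.000e-01  7.710e+01  1.125e+02]
```

```bash
python3 -m jog '[[-1,0,0,0,0],[-1,0,0,0,0],[-1,0,0,0,0],[-1,0,0,0,0],[-1,0,0,0,0]]'; python3 -c "
from rig import env
print(env.close_job())"
```

```text
time_s: 8.2
position: [0.5286, -0.3607, 0.1515]
tool_rot: [[0.007, 0.384, -0.923], [-0.005, -0.923, -0.384], [-1.0, 0.007, -0.005]]
ft_force: [-2.2, 6.7, 27.7]
grip_width: 0.0001
the job is handed in; nothing more can be done
None
```

The yellow bin is open. I pressed its paddle down at about 40 mm/s with the shut fingertips and handed the job in at 8.2 s, still holding it down.

- **Lever:** The fingertips ended at about 137.5 mm, against 138 mm for fully down, with a steady push of about 28 N. The force rose sharply over the last millimetre, which fits the hard stop. I worked the lever position out from the fingertip height and did not read the angle directly.
- **Yellow lid:** The upper front corners came out at about 355 mm from two views. That picture was taken just before the final 2 mm press. The limit is 330 mm.
- **Everything else:** In the last pictures the grey lid was shut, and the bottle and rack looked unmoved. I did not measure them, and the dish stack was only partly in view. I saw no sign of the arm touching the lid or the grey bin.

No check failed or disagreed.

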